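# Uncover the pan and hold the turner ready over it

### The arm

A 7-joint arm with a two-finger parallel gripper is mounted at the origin on the work surface. World frame = base frame: x ahead of the robot, y to its left, z up, the work surface at z = 0. Lengths are in m, angles in rad, forces in N, time in s.
With the tool pointing down it reaches from about 0.425 to 0.925 m from the base axis. Payload 6.8 kg.
Tool frame: the origin (TCP) lies midway between the tips of the shut fingers; the grasp point (between the pads) lies 19 mm behind it; z points along the fingers, y is the line along which they close (so a half turn about z gives the same grasp; the last joint's range is limited). The gripper opens to 88 mm and grips with 3 to 60 N. Pads are 20 mm wide; open, the fingers measure 115 mm over their backs; the gripper's body (75 mm by 178 mm) begins 61 mm behind the grasp point.
Start: joints at [-1.426, 0.477, 0.022, 1.555, -0.011, 1.109, -0.083], TCP at [0.169, 0.654, 0.223] pointing down, gripper open.
Joint ranges: [-2.96, 2.96], [-0.34, 2.1], [-1.41, 1.46], [0.24, 2.44], [-1.37, 4.51], [0.17, 1.92], [-2.96, 2.96]. Speed limits (rad/s): [2.39, 2.39, 3.14, 3.14, 3.14, 3.14, 3.14].

### API

Orientations are given as a unit quaternion [w, x, y, z].
In Python, from workcell import * gives the robot as it stands. The module is installed in compiled form; this text tells all that it offers.
- The arm moves only by the tool jog_arm, never from a script. Its argument "increments" is a list that holds one entry, the list of rows, each a list of 5 numbers: the shift along the tool's x, y, z as a fraction of full scale, then the turn about the tool's z as a fraction of full scale, then the closure, from -1 (fully open) to 1 (shut). A call has 1 to 20 rows; each row is the pose to reach, as a shift and turn from the pose commanded when the call began, along the tool's axes at that moment; what a row does not reach only later rows make up. Full scale, the value 1, is 0.2 m for a shift and 30 degrees for a turn. A row lasts 1/10 s, in which the tool goes at most 50 mm and 8.59 degrees, less where a joint would pass 70% of its speed; a pose out of reach is approached as far as the arm can. A call with a number of a shift or a turn outside -1 to 1 is refused whole. A call with a gripper value outside its range is refused whole. The fingers move at their own pace and stop on an object; the grip force is fixed at half the most. Time passes only in rows, so rows that repeat a pose let the fingers close. It gives the time, the measured TCP pose, the force, the opening and the grip force at its end, in the units of the state.
- state(): the state, without advancing time (a new reading comes with each control period).
- snapshot(name): name is "side" or "top" or "wrist"; returns a dict with "image" (420x560x3 uint8, red, green, blue), "z_map" (420x560 float32, m along the optical axis (not along the pixel's ray), 0 where there is no reading), "fovy" (degrees; the focal length in pixels is half the picture's height over the tangent of half this angle, whatever the lens; pixels are square), "cx", "cy" (the principal point, pixels), "extrinsics" (4x4, takes a point from camera to world coordinates). Camera axes: x right, y down, z forward; pixel columns grow to the right and rows downward; lengths in m; the calibration is good to about 2 mm. A picture is of the moment at which its call begins.
- hand_in(): hands the job in; it is judged then, once.
Trained networks look in a picture, given as the dict that the camera call returned (one of the last four; its "shot" number tells which), for a name from the list of things; names that differ only in an ending like _2 or _b are one class to them, and where a whole thing is asked for, a point or a joint stands for the part that bears it (a point fixed in the world has none). Each returns a list of dicts, best first, with "conf" (0 to 1); they miss things now and then, are a little off and sometimes report something else, mostly with a low value. They report only what shows in the picture. A call takes as long as a camera call. They do not tell look-alikes from the thing itself.
- trace(picture, name): "mask" (420x560 bool, what is visible of it) and "bbox" ([left, top, right, bottom] as shares, 0 to 1, of the picture: columns of its width, rows of its height, round what is visible of it).
- landmark_of(picture, name): "location" ([column, row] as shares, 0 to 1, of the picture: columns of its width, rows of its height: a listed point, or the origin of a listed thing).
The state is a dict: "time": time; "qpos": joint angles; "dq": joint speeds; "tau": joint torques, N m; "position": TCP position; "tool_rot": TCP orientation; "ft_force": force on the tool from outside, world axes, zero at the start; "ft_torque": the same for the moment, N m; "finger_gap": opening from 0.0 (shut) to 1.0 (fully open); "grasp_force": force on a finger pad.
Only numpy, scipy, OpenCV 4.12 (cv2) and the standard library are available. Lean on these libraries where they do the work, as an engineer would, in place of code of your own. Each camera call takes 0.05 s, during which the arm holds its last target. There are 200 camera calls.

### The job

Make ready to turn the food in the pan: lift the lid off the pan by its knob and set it down, knob up, on the round cork mat (do not drop it). Then draw the turner (the wide slotted blade) up out of its slot in the wooden stand, tilt it so that it slants at about 45 degrees, handle up and blade down with the blade's lower edge level, and finish while still holding it so in the gripper, with the middle of the blade over the open pan and the whole blade a little above the rim, touching nothing. Leave the pan, the other utensils and everything else on the counter where they are.

Things in the scene. Friction and masses are not known exactly. Their poses are not given: they have to be found in the camera images.
- pan: steel two-handled pan standing loose on the counter, 1.4 kg: 180 mm outside diameter, wall 4 mm, rim 75 mm above the counter; two wire ears on its +y and -y sides reach 119 mm from the axis, 62 mm high. Origin: centre of its underside, z up.
- lid: loose steel pan lid, 188 mm diameter, about 0.3 kg. Origin: centre of its underside, z up its axis; 68 mm above the counter at the start (the lowest 7 mm is a 158 mm wide plug in the pan's mouth, 7 mm play all round), 6 mm when lying on the mat. Round black knob, 36 mm diameter, from 34 to 58 mm above the origin; the domed lid below it reaches 22 mm above the origin.
- mat: round cork mat fixed on the counter to the left or right of the pan, 220 mm diameter, 6 mm thick. Origin: centre of its underside.
- stand: wooden block fixed on the counter, on the other side of the pan from the mat: 170 (own x) x 105 (own y) x 70 mm high. Three equal slots in its top at own x = -56, 0, +56 mm, each 74 mm long (y), 7 mm wide (x), 55 mm deep, hold one utensil each, handle up; which is where varies. Origin: centre of its underside.
- turner: slotted turner, 0.12 kg, 230 mm long, blade down in a slot (may lean 3 deg). Origin: middle of blade's lower edge, 15 mm above the counter at the start. z up the handle, y along blade width, x normal to blade. Steel blade 70 (y) x 4 (x) mm, z 0-80; 9 mm neck to z 120; flat black handle 24 (y) x 16 (x) mm, z 120-230. 25 mm of blade shows above the block: the widest of the three utensils.
- turner_blade (a point): centre of the turner's blade, 40 mm up from its lower edge.
- turner_edge (a point): middle of the turner's lower edge.
- palette: palette knife in another slot of the stand, 205 mm long: narrow 30 mm blade, round 18 mm black handle. To be left alone. Origin: middle of the lower end, z along the handle.
- paddle: wooden paddle in the third slot, 208 mm long: 48 mm wide blade, round 16 mm wooden handle. To be left alone. Origin: middle of the lower end, z along the handle.
- mug: white mug, 76 mm diameter, 85 mm high, bystander. Origin: centre of its underside.
- salt: white salt pot, 48 mm diameter, 70 mm high, bystander. Origin: centre of its underside.
- bottle: green glass bottle, 66 mm diameter, 220 mm high, bystander. Origin: centre of its underside.
- bowl: blue bowl, 130 mm diameter, 60 mm high, bystander. Origin: centre of its underside.
- jar: glass jar, 72 mm diameter, 100 mm high, bystander. Origin: centre of its underside.
Mind the look-alikes: they are no part of the job. What is shaped like the pan but red is not meant. Leave any turquoise look-alike of the lid alone.

How it is judged:
By the outcome, as a careful person would: the job done as asked, in the order asked, and still so for the second after the job is handed in, while the arm keeps its last pose, push and grip.
It also fails if it takes over 61 s, if anything falls off the work surface, if the arm or the gripper's body presses on something with over 40 N, if the wrist force passes 120 N, or if a joint passes its speed limit or range.

## Working session

There is one attempt and no reset: what is moved stays moved. The work goes in short steps, Python scripts to look and compute and a tool call to move; the robot and the scene stay as the last step left them, time stands still between calls to the robot, and variables do not carry over. Pictures are saved under pics/ and viewed, at most 10 in all, crops included, and the job is handed in when it is done.

Besides the shell and the picture viewer there is one more tool, called after ">>>" in YAML: its name, and indented under it one key for each argument. jog_arm: Moves the arm, as the interface text tells. Shift numbers are shares of 0.2 m and turn numbers shares of 30 degrees, none past 1 either way. Its arguments: {"type":"object","properties":{"increments":{"type":"array","items":{"type":"array","items":{"type":"array","items":{"type":"number","minimum":-1,"maximum":1}}}}},"required":["increments"]}

```bash
mkdir -p pics; cat > h.py <<'E'
from workcell import *
import numpy as np, cv2
from scipy.spatial.transform import Rotation as R
def cloud(p):
    z=p["z_map"]; f=210/np.tan(np.radians(p["fovy"]/2))
    v,u=np.mgrid[:420,:560]
    c=np.stack([(u-p["cx"])/f*z,(v-p["cy"])/f*z,z,np.ones_like(z)],-1)
    E=np.array(p["extrinsics"]); return (c@E.T)[...,:3]
def save(p,n): cv2.imwrite(f"pics/{n}.png",p["image"][...,::-1])
def rot(s): q=np.array(s["tool_rot"]); return R.from_quat(q[[1,2,3,0]])
def plan(target,s=None):
    s=s or state(); return rot(s).inv().apply(np.array(target)-s["position"])/0.2
E
python3 - <<'E'
from h import *
s=state(); print(s); print(rot(s).as_matrix().round(3))
for n in("top","side"):
    p=snapshot(n); save(p,n+"0"); C=cloud(p); np.save(n+".npy",C)
    for k in("pan","lid","mat","stand","turner","palette","paddle","mug","salt","bottle","bowl","jar"):
        for d in trace(p,k)[:2]:
            m=d["mask"]&(p["z_map"]>0); print(n,k,round(d["conf"],2),(np.array(d["bbox"])*[560,420,560,420]).round(), np.median(C[m],0).round(3), C[m].min(0).round(3),C[m].max(0).round(3))
E
```

```text
{'time': 0.0, 'qpos': array([-1.42610721,  0.4778047 ,  0.02237236,  1.55645005, -0.01148655,
        1.10927668, -0.08306824]), 'dq': array([-7.00306819e-04,  8.56776404e-04, -4.05108138e-05, -1.80351373e-03,
       -2.62286119e-05, -7.21512949e-04,  2.25467953e-03]), 'tau': array([-2.01156740e-04, -5.82865334e+01,  1.53474446e+00, -2.72592598e+01,
       -5.42585144e-02,  1.73237943e-02,  1.82400172e-04]), 'position': array([0.16870998, 0.65295748, 0.22167987]), 'tool_rot': array([-3.35132026e-05,  1.26043164e-01,  9.92024345e-01, -9.04470967e-04]), 'ft_force': array([-0.10233291,  0.23409509,  0.04278507]), 'ft_torque': array([-0.02653106,  0.02089713,  0.00594507]), 'grasp_force': 0.0, 'finger_gap': 0.9994567430597011}
[[-0.968  0.25  -0.   ]
 [ 0.25   0.968 -0.002]
 [-0.    -0.002 -1.   ]]
top pan 0.66 [240. 178. 314. 200.] [0.543 0.131 0.059] [ 0.504 -0.089 -0.007] [0.577 0.154 0.081]
top lid 0.82 [245. 156. 309. 215.] [0.534 0.03  0.085] [ 0.443 -0.063 -0.005] [0.648 0.123 0.132]
top lid 0.81 [126. 249. 187. 307.] [0.251 0.414 0.017] [ 0.153  0.324 -0.006] [0.343 0.51  0.065]

[... 2484 characters left out ...]
 mug 0.95 [283. 137. 312. 170.] [0.69  0.138 0.058] [ 0.606  0.073 -0.003] [0.738 0.216 0.089]
side mug 0.45 [248. 167. 322. 218.] [0.522 0.016 0.084] [ 0.441 -0.065 -0.003] [0.673 0.196 0.128]
side salt 0.74 [192. 192. 207. 223.] [0.351 0.158 0.04 ] [ 0.335  0.145 -0.006] [0.411 0.259 0.074]
side bottle 0.68 [388. 155. 423. 229.] [ 0.717 -0.218  0.114] [ 0.499 -0.335 -0.485] [1.503 0.234 0.244]
side bowl 0.57 [226. 108. 271. 137.] [0.714 0.403 0.037] [ 0.636  0.316 -0.004] [0.813 0.528 0.064]
side bowl 0.21 [165. 138. 235. 186.] [0.493 0.366 0.004] [ 0.387  0.263 -0.007] [0.61  0.489 0.011]
side jar 0.88 [333. 154. 362. 197.] [ 0.71  -0.034  0.069] [ 0.689 -0.058 -0.005] [0.786 0.057 0.104]
```

```bash
python3 - <<'E'
import cv2,numpy as np
a=cv2.imread("pics/top0.png")[90:320,110:440]; b=cv2.imread("pics/side0.png")[90:420,70:450]
a=cv2.resize(a,(400,279),interpolation=cv2.INTER_CUBIC);b=cv2.resize(b,(400,347),interpolation=cv2.INTER_CUBIC)
o=np.zeros((347,800,3),np.uint8);o[:279,:400]=a;o[:,400:]=b;cv2.imwrite("pics/m.png",o)
T=np.load("top.npy");S=np.load("side.npy")
P=np.vstack([T.reshape(-1,3),S.reshape(-1,3)])
def box(n,x0,x1,y0,y1,z0,z1):
    for q,Q in(("T",T.reshape(-1,3)),("S",S.reshape(-1,3)),):
        m=np.all((Q>[x0,y0,z0])&(Q<[x1,y1,z1]),1);q2=Q[m]
        if len(q2)>3: print(n,q,len(q2),q2.mean(0).round(4),(q2.min(0)/2+q2.max(0)/2).round(4),q2.min(0).round(3),q2.max(0).round(3))
box("knob",.48,.6,-.04,.1,.108,.14)
box("liddisc",.4,.66,-.1,.17,.07,.14)
box("mat",.37,.63,.25,.5,.003,.012)
box("standtop",.38,.62,-.45,-.24,.064,.076)
for z in(.08,.1,.14,.16,.18,.2,.22,.235): box(f"turn{z}",.47,.52,-.42,-.25,z,z+.02)
for z in(.08,.14,.18,.2): box(f"pal{z}",.53,.58,-.42,-.25,z,z+.02);box(f"pad{z}",.41,.465,-.42,-.25,z,z+.02)
E
```

```text
knob T 118 [0.5351 0.03   0.1248] [0.5357 0.0312 0.1203] [0.519 0.015 0.109] [0.552 0.048 0.132]
knob S 166 [0.5309 0.0248 0.1208] [0.5347 0.0279 0.1181] [0.516 0.01  0.108] [0.553 0.045 0.128]
liddisc T 2902 [0.5355 0.0307 0.0861] [0.5513 0.041  0.1012] [ 0.443 -0.063  0.071] [0.659 0.145 0.132]
liddisc S 2799 [0.5259 0.0198 0.0855] [0.5504 0.038  0.0991] [ 0.441 -0.067  0.07 ] [0.66  0.143 0.128]
mat T 3316 [0.4992 0.3736 0.0063] [0.5001 0.3749 0.0075] [0.371 0.25  0.003] [0.629 0.5   0.012]
mat S 1969 [0.4944 0.3682 0.0053] [0.495  0.3757 0.0072] [0.371 0.263 0.003] [0.619 0.488 0.011]
standtop T 1389 [ 0.4988 -0.3323  0.0696] [ 0.5006 -0.3403  0.07  ] [ 0.406 -0.413  0.064] [ 0.595 -0.268  0.076]
standtop S 2380 [ 0.4896 -0.3471  0.0691] [ 0.4988 -0.3402  0.07  ] [ 0.402 -0.414  0.064] [ 0.595 -0.266  0.076]
turn0.08 T 46 [ 0.5009 -0.3397  0.0918] [ 0.5007 -0.3414  0.0898] [ 0.489 -0.374  0.08 ] [ 0.512 -0.308  0.1  ]
turn0.08 S 148 [ 0.4978 -0.3438  0.0895] [ 0.4987 -0.3418  0.0902] [ 0.488 -0.376  0.08 ] [ 0.51  -0.308  0.1  ]
turn0.1 T 6 [ 0.4984 -0.3406  0.1057] [ 0.4992 -0.3
[... 2587 characters left out ...]
 -0.366  0.18 ] [ 0.555 -0.348  0.2  ]
pad0.18 T 12 [ 0.4464 -0.3182  0.1885] [ 0.4477 -0.3193  0.1896] [ 0.44  -0.323  0.181] [ 0.455 -0.315  0.198]
pad0.18 S 53 [ 0.4418 -0.3272  0.1897] [ 0.4443 -0.3253  0.1901] [ 0.437 -0.333  0.18 ] [ 0.451 -0.318  0.2  ]
pal0.2 T 35 [ 0.5541 -0.3544  0.2139] [ 0.5538 -0.3575  0.2101] [ 0.546 -0.367  0.2  ] [ 0.561 -0.348  0.22 ]
pal0.2 S 93 [ 0.5497 -0.359   0.2129] [ 0.5519 -0.3573  0.2103] [ 0.543 -0.366  0.201] [ 0.561 -0.348  0.22 ]
pad0.2 T 17 [ 0.4465 -0.32    0.2114] [ 0.4475 -0.3234  0.2106] [ 0.44  -0.331  0.201] [ 0.455 -0.316  0.22 ]
pad0.2 S 62 [ 0.442  -0.3263  0.2104] [ 0.4434 -0.3243  0.21  ] [ 0.437 -0.332  0.2  ] [ 0.45  -0.316  0.22 ]
```

View pics/m.png

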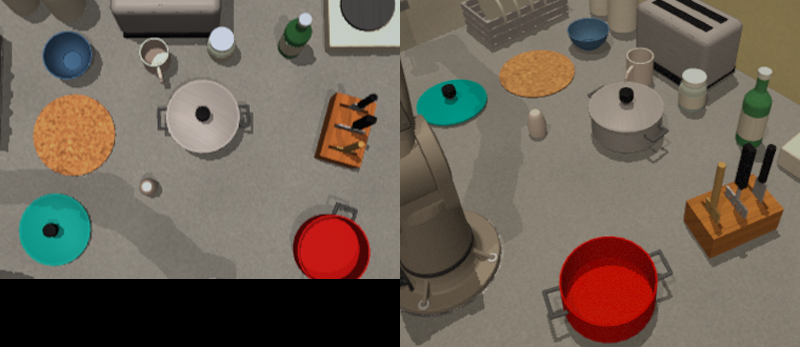

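Top view: two lids, the turquoise one at about (156,278), a decoy, and the steel one at (277,186) on the steel pan, which is the one meant. There is also a red pan, another decoy, at lower right. The turner is the widest handle, in the stand's middle slot at about (405,192). The crop view confirms these colours, so I'm moving to the knob at (0.535, 0.029).

>>> jog_arm:
  increments:
    - [[-0.2,-0.2,0,0.02,-1],[-0.4,-0.4,0,0.05,-1],[-0.6,-0.6,0,0.1,-1],[-0.85,-0.85,0,0.117,-1],[-0.85,-0.85,0,0.117,-1],[-0.85,-0.85,0,0.117,-1],[-0.85,-0.85,0,0.117,-1]]

```text
time: 2.0
position: [0.2915, 0.4461, 0.2231]
tool_rot: [0.0, 0.157, 0.988, 0.0]
ft_force: [1.1, 0.5, -0.4]
finger_gap: 1.001
grasp_force: 0.0
```

```bash
python3 -c "
from h import *
s=state();print(s['position'],rot(s).as_matrix().round(3),plan([.535,.029,.2]))"
```

```text
[0.29146629 0.44606977 0.22310933] [[-0.95   0.311  0.   ]
 [ 0.311  0.95   0.001]
 [ 0.     0.001 -1.   ]] [-1.80562221 -1.6035955   0.11383095]
```

>>> jog_arm:
  increments:
    - [[-0.2,-0.18,0,0,-1],[-0.4,-0.36,0,0,-1],[-0.6,-0.54,0,0,-1],[-0.8,-0.72,0,0,-1],[-0.95,-0.84,0,0,-1],[-0.95,-0.84,0,0,-1]]

```text
time: 2.6
position: [0.4226, 0.2239, 0.223]
tool_rot: [0.001, 0.16, 0.987, -0.0]
ft_force: [0.5, -0.1, -0.0]
finger_gap: 1.0
grasp_force: 0.0
```

>>> jog_arm:
  increments:
    - [[-0.2,-0.18,0,0,-1],[-0.4,-0.36,0,0,-1],[-0.6,-0.54,0,0,-1],[-0.75,-0.68,0,0,-1],[-0.85,-0.76,0,0,-1],[-0.85,-0.76,0,0,-1],[-0.85,-0.76,0,0,-1]]

```text
time: 3.3
position: [0.5347, 0.0328, 0.2223]
tool_rot: [-0.0, 0.156, 0.988, 0.0]
ft_force: [-0.7, 0.4, 0.0]
finger_gap: 0.999
grasp_force: 0.0
```

```bash
python3 - <<'E'
from h import *
s=state(); p=snapshot("wrist"); save(p,"w1"); C=cloud(p).reshape(-1,3)
q=C[np.all((C>[.48,-.03,.112])&(C<[.6,.1,.14]),1)]
print(len(q),q.mean(0),(q.min(0)+q.max(0))/2,q.min(0),q.max(0))
t=[.535,.029,.1]; print(s['position'],plan(t,s),s['ft_force'])
E
```

```text
1238 [0.53326453 0.03105003 0.12452986] [0.53473488 0.03058078 0.11975804] [0.51727846 0.01311992 0.11213074] [0.5521913  0.04804163 0.12738533]
[0.53470228 0.03280115 0.22230594] [-0.0076231  -0.01771509  0.61152276] [-0.7486973   0.44489032  0.03699114]
```

>>> jog_arm:
  increments:
    - [[0,-0.01,0.2,0,-1],[0,-0.01,0.4,0,-1],[0,-0.01,0.55,0,-1],[0,-0.01,0.615,0,-1],[0,-0.01,0.615,0,-1],[0,-0.01,0.615,0,-1],[0,-0.01,0.615,0,1],[0,-0.01,0.615,0,1],[0,-0.01,0.615,0,1],[0,-0.01,0.615,0,1],[0,-0.01,0.615,0,1],[0,-0.01,0.615,0,1],[0,-0.01,0.615,0,1],[0,-0.01,0.615,0,1]]

```text
time: 4.75
position: [0.534, 0.0293, 0.0997]
tool_rot: [0.0, 0.156, 0.988, 0.0]
ft_force: [0.8, 1.9, 0.1]
finger_gap: 0.404
grasp_force: 30.0
```

>>> jog_arm:
  increments:
    - [[0,0,-0.03,0,1],[0,0,-0.08,0,1],[0,0,-0.15,0,1],[0,0,-0.23,0,1],[0,0,-0.3,0,1],[0,0,-0.35,0,1],[0,0,-0.37,0,1],[0,0,-0.37,0,1]]

```text
time: 5.55
position: [0.5341, 0.0291, 0.1743]
tool_rot: [0.0, 0.156, 0.988, 0.0]
ft_force: [-0.1, -0.4, -3.1]
finger_gap: 0.407
grasp_force: 30.0
```

>>> jog_arm:
  increments:
    - [[0.02,0.04,0,0,1],[0.05,0.11,0,0,1],[0.1,0.22,0,0,1],[0.15,0.34,0,0,1],[0.2,0.46,0,0,1],[0.25,0.57,0,0,1],[0.3,0.68,0,0,1],[0.35,0.79,0,0,1]]

```text
time: 6.35
position: [0.515, 0.2024, 0.1727]
tool_rot: [-0.001, 0.156, 0.988, -0.0]
ft_force: [0.7, 0.3, -2.1]
finger_gap: 0.402
grasp_force: 30.0
```

>>> jog_arm:
  increments:
    - [[0.05,0.11,0,0,1],[0.1,0.23,0,0,1],[0.15,0.34,0,0,1],[0.2,0.46,0,0,1],[0.25,0.57,0,0,1],[0.3,0.67,0,0,1],[0.33,0.74,0,0,1],[0.35,0.79,0,0,1],[0.35,0.79,0,0,1],[0.35,0.79,0,0,1]]

```text
time: 7.35
position: [0.4985, 0.3717, 0.1734]
tool_rot: [-0.0, 0.157, 0.988, -0.001]
ft_force: [0.4, -0.8, -3.6]
finger_gap: 0.405
grasp_force: 30.0
```

```bash
python3 - <<'E'
from h import *
s=state(); p=snapshot("side"); save(p,"s1"); C=cloud(p).reshape(-1,3)
print(s['position'],s['finger_gap'],plan([.4995,.3735,.0377],s))
q=C[np.all((C>[.37,.22,.1])&(C<[.63,.5,.14]),1)]
print(len(q),q.min(0),q.max(0))
q=C[np.all((C>[.4,-.12,.06])&(C<[.66,.16,.1]),1)]; print(q.min(0),q.max(0))
E
```

```text
[0.49849532 0.37170608 0.1733688 ] 0.4049905536642584 [-0.00191536  0.0108412   0.67833259]Traceback (most recent call last):
  File "<stdin>", line 5, in <module>
    return umr_minimum(a, axis, None, out, keepdims, initial, where)
ValueError: zero-size array to reduction operation minimum which has no identity
```

View pics/s1.png

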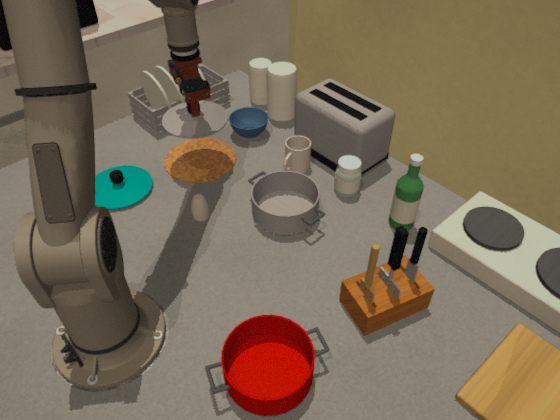

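The side view shows the lid held level at about (195,118), above the mat. The pan is open and has not moved. Lowering now.

>>> jog_arm:
  increments:
    - [[0,0.01,0.1,0,1],[0,0.01,0.25,0,1],[0,0.01,0.4,0,1],[0,0.01,0.52,0,1],[0,0.01,0.59,0,1],[0,0.01,0.63,0,1],[0,0.01,0.65,0,1],[0,0.01,0.665,0,1],[0,0.01,0.673,0,1],[0,0.01,0.68,0,1],[0,0.01,0.68,0,1],[0,0.01,0.68,0,1]]

```text
time: 8.6
position: [0.499, 0.3749, 0.038]
tool_rot: [0.0, 0.156, 0.988, 0.0]
ft_force: [0.4, 0.4, -3.7]
finger_gap: 0.406
grasp_force: 30.0
```

>>> jog_arm:
  increments:
    - [[0,0,0.005,0,1],[0,0,0.008,0,1],[0,0,0.008,0,1]]

```text
time: 8.9
position: [0.4991, 0.3749, 0.0376]
tool_rot: [-0.0, 0.156, 0.988, 0.0]
ft_force: [-4.8, -3.1, 9.8]
finger_gap: 0.404
grasp_force: 30.0
```

>>> jog_arm:
  increments:
    - [[0,0,0,0,-1],[0,0,0,0,-1],[0,0,0,0,-1],[0,0,0,0,-1],[0,0,0,0,-1],[0,0,-0.04,0,-1],[0,0,-0.12,0,-1],[0,0,-0.25,0,-1],[0,0,-0.45,0,-1],[0,0,-0.65,0,-1],[0,0,-0.85,0,-1],[0,0,-0.85,0,-1]]

```text
time: 10.1
position: [0.5021, 0.3766, 0.2138]
tool_rot: [0.004, 0.157, 0.988, 0.005]
ft_force: [1.6, -0.1, 0.7]
finger_gap: 0.997
grasp_force: 0.0
```

```bash
python3 - <<'E'
from h import *
s=state(); p=snapshot("side"); save(p,"s2"); C=cloud(p).reshape(-1,3)
print(s['position'],s['finger_gap'],plan([.4985,-.341,.27],s))
q=C[np.all((C>[.37,.22,.012])&(C<[.63,.5,.09]),1)]
print(len(q),q.min(0),q.max(0),(q.min(0)+q.max(0))/2)
E
```

```text
[0.50210586 0.37663342 0.21382294] 0.9970717050517307 [-1.09533488 -3.41435809 -0.31074908]
1863 [0.40597338 0.27696897 0.01204463] [0.59360998 0.46963628 0.06608255] [0.49979168 0.37330263 0.03906359]
```

>>> jog_arm:
  increments:
    - [[-0.05,-0.1,-0.1,0,-1],[-0.1,-0.3,-0.2,0,-1],[-0.16,-0.5,-0.31,0,-1],[-0.22,-0.7,-0.31,0,-1],[-0.274,-0.854,-0.31,0,-1]]

```text
time: 10.65
position: [0.4979, 0.1924, 0.2685]
tool_rot: [0.0, 0.157, 0.988, 0.0]
ft_force: [0.8, -0.9, 0.3]
finger_gap: 1.001
grasp_force: 0.0
```

>>> jog_arm:
  increments:
    - [[-0.07,-0.22,0,0,-1],[-0.14,-0.44,0,0,-1],[-0.21,-0.66,0,0,-1],[-0.274,-0.854,0,0,-1],[-0.274,-0.854,0,0,-1]]

```text
time: 11.15
position: [0.4966, 0.0094, 0.268]
tool_rot: [-0.0, 0.161, 0.987, -0.001]
ft_force: [0.3, -0.1, -0.1]
finger_gap: 0.999
grasp_force: 0.0
```

>>> jog_arm:
  increments:
    - [[-0.07,-0.22,0,0,-1],[-0.14,-0.44,0,0,-1],[-0.21,-0.66,0,0,-1],[-0.274,-0.854,0,0,-1],[-0.274,-0.854,0,0,-1]]

```text
time: 11.65
position: [0.4955, -0.169, 0.2681]
tool_rot: [-0.0, 0.161, 0.987, -0.001]
ft_force: [-0.7, -0.4, 0.3]
finger_gap: 1.001
grasp_force: 0.0
```

>>> jog_arm:
  increments:
    - [[-0.06,-0.2,0,0,-1],[-0.12,-0.38,0,0,-1],[-0.16,-0.52,0,0,-1],[-0.2,-0.63,0,0,-1],[-0.2,-0.63,0,0,-1],[-0.2,-0.63,0,0,-1]]

```text
time: 12.25
position: [0.4962, -0.2942, 0.2674]
tool_rot: [-0.001, 0.156, 0.988, 0.0]
ft_force: [-0.3, 0.0, -0.9]
finger_gap: 1.005
grasp_force: 0.0
```

```bash
python3 - <<'E'
from h import *
s=state(); p=snapshot("wrist"); save(p,"w2"); C=cloud(p).reshape(-1,3)
print(s['position'],rot(s).as_matrix().round(3)[:2,1],plan([.4985,-.341,.27],s))
for z in (.08,.14,.18,.22):
  q=C[np.all((C>[.46,-.42,z])&(C<[.53,-.26,z+.03]),1)]
  if len(q): print(z,len(q),(q.min(0)+q.max(0))/2,q.min(0),q.max(0))
q=C[np.all((C>[.46,-.42,.235])&(C<[.53,-.26,.255]),1)]
if len(q): print(cv2.minAreaRect((q[:,:2]*1000).astype(np.float32)))
E
```

```text
[ 0.49621967 -0.29421303  0.26743904] [0.309 0.951] [-0.08301488 -0.21898985 -0.013094  ]
0.08 378 [ 0.49971633 -0.34113149  0.09495492] [ 0.48772052 -0.37428246  0.08000761] [ 0.51171214 -0.30798051  0.10990224]
0.14 287 [ 0.49860229 -0.33905712  0.15510131] [ 0.48945641 -0.34981094  0.14023348] [ 0.50774816 -0.32830331  0.16996913]
0.18 432 [ 0.49872944 -0.33887385  0.19500955] [ 0.48951977 -0.34960445  0.1800589 ] [ 0.50793912 -0.32814326  0.2099602 ]
0.22 1063 [ 0.49962694 -0.33953483  0.23301579] [ 0.48918528 -0.3510135   0.22014544] [ 0.5100686  -0.32805616  0.24588613]
((499.7599792480469, -339.4513854980469), (21.084856033325195, 16.213958740234375), 73.75794219970703)
```

View pics/w2.png

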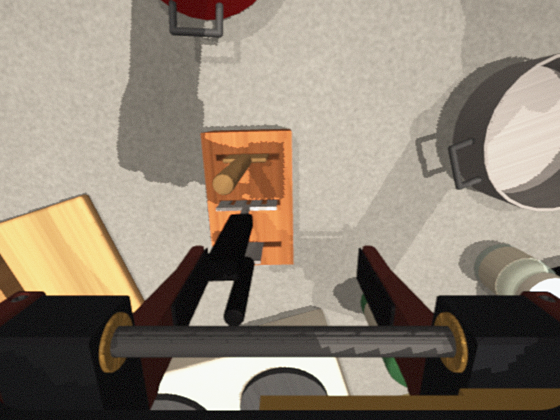

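The wrist view shows the black turner handle at about (230,240), between the paddle and the palette knife, with its slot lined up with the finger line. Next I descend around it.

>>> jog_arm:
  increments:
    - [[-0.05,-0.11,0,0,-1],[-0.087,-0.213,0,0,-1],[-0.087,-0.213,0,0,-1],[-0.087,-0.213,0.08,0,-1],[-0.087,-0.213,0.2,0,-1],[-0.087,-0.213,0.33,0,-1],[-0.087,-0.213,0.43,0,-1],[-0.087,-0.213,0.46,0,-1],[-0.087,-0.213,0.46,0,-1],[-0.087,-0.213,0.46,0,1],[-0.087,-0.213,0.46,0,1],[-0.087,-0.213,0.46,0,1],[-0.087,-0.213,0.46,0,1],[-0.087,-0.213,0.46,0,1],[-0.087,-0.213,0.46,0,1],[-0.087,-0.213,0.46,0,1],[-0.087,-0.213,0.46,0,1],[-0.087,-0.213,0.46,0,1],[-0.087,-0.213,0.46,0,1]]

```text
time: 14.2
position: [0.4998, -0.3408, 0.1758]
tool_rot: [-0.0, 0.156, 0.988, 0.001]
ft_force: [1.2, 0.9, -1.3]
finger_gap: 0.273
grasp_force: 30.0
```

>>> jog_arm:
  increments:
    - [[0,0,-0.02,0,1],[0,0,-0.06,0,1],[0,0,-0.12,0,1],[0,0,-0.18,0,1],[0,0,-0.24,0,1],[0,0,-0.3,0,1],[0,0,-0.36,0,1],[0,0,-0.4,0,1],[0,0,-0.4,0,1]]

```text
time: 15.1
position: [0.4999, -0.3428, 0.2578]
tool_rot: [0.001, 0.157, 0.988, -0.001]
ft_force: [-0.3, -1.0, -1.2]
finger_gap: 0.275
grasp_force: 30.0
```

>>> jog_arm:
  increments:
    - [[0,0.04,0,0,1],[0,0.12,0,0,1],[0,0.22,0,0,1],[0,0.32,0,0,1],[0,0.42,0,0,1],[0.1,0.52,0,0,1],[0.2,0.62,0,0,1],[0.3,0.7,0,0,1],[0.4,0.78,0,0,1],[0.5,0.83,0,0,1],[0.57,0.86,0,0,1],[0.6,0.863,0,0,1],[0.6,0.863,0,0,1],[0.6,0.863,0,0,1]]

```text
time: 16.5
position: [0.4391, -0.1407, 0.2561]
tool_rot: [0.0, 0.157, 0.988, -0.0]
ft_force: [0.3, -0.2, -0.4]
finger_gap: 0.273
grasp_force: 30.0
```

```bash
python3 - <<'E'
from h import *
s=state(); p=snapshot("side"); save(p,"s3"); C=cloud(p).reshape(-1,3)
print(s['position'],s['finger_gap'],s['ft_force'],rot(s).as_matrix().round(3)[:2,1])
q=C[np.all((C>[.39,-.2,.07])&(C<[.49,-.085,.15]),1)]; print(len(q),q.min(0),q.max(0))
for d in trace(p,"turner")[:1]: print(d["conf"],d["bbox"])
for d in landmark_of(p,"turner_edge")[:1]:print(d)
E
```

```text
[ 0.43906658 -0.14067399  0.25607158] 0.2731315202307272 [ 0.33130297 -0.22327865 -0.36968667] [0.309 0.951]
285 [ 0.4256247  -0.17785404  0.09239722] [ 0.44928528 -0.10695649  0.14948832]
0.65 [0.5327, 0.4152, 0.5604, 0.5983]
{'location': [0.5486, 0.5724], 'conf': 0.56}
```

View pics/s3.png

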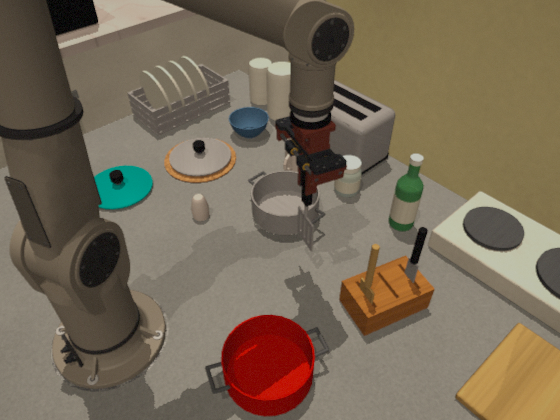

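The side view shows the lid on the mat and the turner held upright at about (308,215), clear of everything. I'll tilt it by pivoting it in the pads, pressing its edge on the bare counter.

>>> jog_arm:
  increments:
    - [[0,0,0.08,0,1],[0,0,0.2,0,1],[0,0,0.32,0,1],[0,0,0.4,0,1],[0,0,0.44,0,1],[0,0,0.455,0,1],[0,0,0.465,0,1],[0,0,0.465,0,1],[0,0,0.465,0,1]]

```text
time: 17.55
position: [0.4392, -0.1404, 0.1636]
tool_rot: [0.001, 0.156, 0.988, 0.0]
ft_force: [-0.2, -0.1, -0.8]
finger_gap: 0.275
grasp_force: 30.0
```

>>> jog_arm:
  increments:
    - [[0,0,0.008,0,1],[0,0,0.013,0,1],[0,0,0.016,0,1],[0,0,0.016,0,1]]

```text
time: 17.95
position: [0.4392, -0.1403, 0.1607]
tool_rot: [0.0, 0.156, 0.988, 0.0]
ft_force: [-1.8, 0.7, 7.7]
finger_gap: 0.271
grasp_force: 30.0
```

>>> jog_arm:
  increments:
    - [[-0.04,0,0.002,0,1],[-0.078,0,0.005,0,1],[-0.117,0,0.01,0,1],[-0.156,0,0.016,0,1],[-0.195,0,0.024,0,1],[-0.233,0,0.033,0,1],[-0.27,0,0.044,0,1],[-0.308,0,0.057,0,1],[-0.308,0,0.057,0,1]]

```text
time: 18.85
position: [0.4993, -0.1598, 0.1495]
tool_rot: [0.001, 0.156, 0.988, -0.0]
ft_force: [0.8, 0.3, 7.3]
finger_gap: 0.274
grasp_force: 30.0
```

```bash
cat > tilt.py <<'E'
from h import *
import sys
s=state(); G=s["position"]+rot(s).apply([0,0,-.019]); Rm=rot(s).as_matrix()
for n in sys.argv[1:]:
    p=snapshot(n); save(p,f"t_{n}_{s['time']:.1f}"); C=cloud(p).reshape(-1,3); q=(C-G)@Rm
    # tool frame rel. to grasp; blade region: below the fingertips
    q=q[(abs(q[:,1])<.04)&(q[:,2]>.035)&(abs(q[:,0])<.19)&(q[:,2]<.25)]
    q=q[(G[2]-q[:,2])>.006]; r=np.hypot(q[:,0],q[:,2]); a=np.degrees(np.arctan2(q[:,0],q[:,2]))
    k=(r<.195); q,r,a=q[k],r[k],a[k]
    b=r>.1
    print(n,len(q),"angles",np.percentile(a[b],[5,25,50,75,95]).round(1),"rmax",np.percentile(r,99).round(4),"zmin",(G[2]-q[:,2]).min().round(4),"y",q[:,1].min().round(3),q[:,1].max().round(3))
print(s["position"],s["ft_force"],s["finger_gap"])
E
python3 tilt.py side top
```

```text
side 613 angles [20.7 21.5 22.1 22.9 24.1] rmax 0.1729 zmin 0.0061 y -0.04 0.034
top 74 angles [20.3 20.9 21.5 22.5 24. ] rmax 0.186 zmin 0.0061 y 0.011 0.04
[ 0.49925076 -0.15976851  0.14946039] [0.79031922 0.27812067 7.31697332] 0.27449905533967517
```

The blade pivots as planned (about 21° now). Continuing to about 46°.

>>> jog_arm:
  increments:
    - [[-0.025,0,0.011,0,1],[-0.05,0,0.022,0,1],[-0.078,0,0.035,0,1],[-0.106,0,0.05,0,1],[-0.133,0,0.065,0,1],[-0.16,0,0.082,0,1],[-0.185,0,0.099,0,1],[-0.21,0,0.117,0,1],[-0.236,0,0.135,0,1],[-0.262,0,0.155,0,1],[-0.286,0,0.175,0,1],[-0.309,0,0.196,0,1],[-0.331,0,0.218,0,1],[-0.331,0,0.218,0,1],[-0.331,0,0.218,0,1]]

```text
time: 20.45
position: [0.566, -0.1815, 0.108]
tool_rot: [0.006, 0.156, 0.988, -0.001]
ft_force: [6.2, -3.2, 10.1]
finger_gap: 0.272
grasp_force: 30.0
```

```bash
python3 tilt.py side top
```

```text
side 1217 angles [-74.4 -62.4  47.6  49.7  52. ] rmax 0.1928 zmin 0.006 y -0.038 0.04
top 75 angles [-73.7 -67.9 -60.  -54.  -26.5] rmax 0.1828 zmin 0.006 y 0.012 0.04
[ 0.56598352 -0.18150139  0.1080165 ] [ 6.24928773 -3.19006845 10.06523004] 0.2717967399364688
```

>>> jog_arm:
  increments:
    - [[0,0,-0.02,0,1],[0,0,-0.07,0,1],[0,0,-0.14,0,1],[0,0,-0.23,0,1],[0,0,-0.33,0,1],[0,0,-0.43,0,1],[0,0,-0.52,0,1],[0,0,-0.58,0,1],[0,0,-0.6,0,1],[0,0,-0.6,0,1]]

```text
time: 21.55
position: [0.5602, -0.1797, 0.2252]
tool_rot: [0.0, 0.156, 0.988, 0.0]
ft_force: [-0.4, -0.1, -1.2]
finger_gap: 0.274
grasp_force: 30.0
```

```bash
python3 tilt.py side top; ls pics
```

```text
side 1323 angles [-72.5 -56.9  47.6  49.6  51.9] rmax 0.194 zmin 0.1127 y -0.038 0.04
top 273 angles [-72.3 -62.  -55.   48.2  50.9] rmax 0.1937 zmin 0.1152 y 0.009 0.04
[ 0.56020088 -0.17972038  0.22520456] [-0.40307104 -0.07746164 -1.24498388] 0.2738721757137623
m.png
s1.png
s2.png
s3.png
side0.png
t_side_18.9.png
t_side_20.4.png
t_side_21.6.png
t_top_18.9.png
t_top_20.4.png
t_top_21.6.png
top0.png
w1.png
w2.png
```

```bash
cat > fit.py <<'E'
from h import *
s=state(); G=s["position"]+rot(s).apply([0,0,-.019]); Rm=rot(s).as_matrix()
P=[]
for n in("side","top"):
    p=snapshot(n); save(p,f"f_{n}_{s['time']:.1f}"); q=(cloud(p).reshape(-1,3)-G)@Rm
    a=np.degrees(np.arctan2(q[:,0],q[:,2])); r=np.hypot(q[:,0],q[:,2])
    q=q[(abs(q[:,1])<.04)&(a>35)&(a<60)&(r>.095)&(r<.2)]
    vx,vz,x0,z0=cv2.fitLine(np.float32(q[:,[0,2]]),cv2.DIST_HUBER,0,.01,.01).ravel()
    # edge levelness: slope of z along y in plane fit
    A=np.c_[q[:,0],q[:,1],np.ones(len(q))]; c=np.linalg.lstsq(A,q[:,2],rcond=None)[0]
    print(n,len(q),"tilt from vertical",np.degrees(np.arctan(abs(vx/vz))).round(1),"roll",np.degrees(np.arctan(c[1])).round(1),"along",(np.hypot(q[:,0],q[:,2])).min().round(3),np.hypot(q[:,0],q[:,2]).max().round(3),"y",q[:,1].min().round(3),q[:,1].max().round(3),"lowest z",(G[2]-q[:,2].max()).round(4),"x mid/end",q[:,0].max().round(3))
print(s["position"],rot(s).as_matrix().round(3)[:2,:2].tolist(),"to pan",plan([.629,0,.2],s))
E
python3 fit.py
```

```text
side 801 tilt from vertical 40.5 roll 0.0 along 0.095 0.184 y -0.038 0.036 lowest z 0.1159 x mid/end 0.136
top 96 tilt from vertical 40.6 roll -4.6 along 0.102 0.18 y 0.021 0.034 lowest z 0.1211 x mid/end 0.133
[ 0.55970851 -0.17952484  0.22410651] [[-0.951, 0.309], [0.309, 0.951]] to pan [-0.05243181  0.9607555   0.12037365]
```

View pics/t_side_21.6.png

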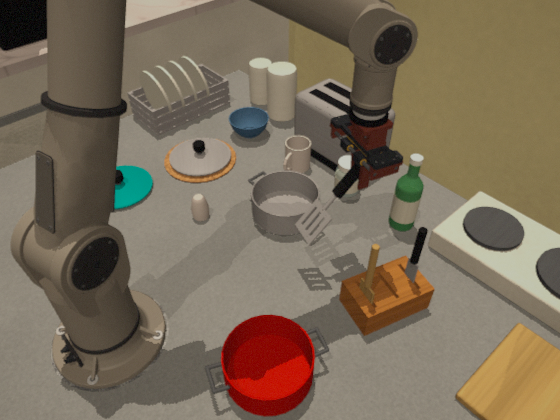

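```bash
python3 - <<'E'
from h import *
s=state(); G=s["position"]+rot(s).apply([0,0,-.019]); Rm=rot(s).as_matrix()
for n in("side","top","wrist"):
    p=snapshot(n); q=(cloud(p).reshape(-1,3)-G)@Rm
    q=q[(abs(q[:,1])<.04)&(q[:,0]>0)&(q[:,2]>.0)&(G[2]-q[:,2]>.095)]
    for lo in np.arange(0,.15,.015):
        k=q[(q[:,0]>=lo)&(q[:,0]<lo+.015)]
        if len(k)>3: print(n,lo.round(3),len(k),np.percentile(k[:,2],[5,50,95]).round(4),np.median(k[:,0]).round(4),np.percentile(k[:,1],[2,98]).round(3))
E
```

```text
side 0.0 44 [0.0015 0.0096 0.0182] 0.0085 [-0.023 -0.014]
side 0.015 9 [0.0012 0.0046 0.0124] 0.0269 [-0.014 -0.012]
side 0.03 95 [0.0004 0.0069 0.0225] 0.0391 [-0.015  0.008]
side 0.045 124 [0.0104 0.0215 0.0333] 0.0519 [-0.015  0.01 ]
side 0.06 44 [0.0343 0.0453 0.0551] 0.0677 [-0.007  0.003]
side 0.075 165 [0.0565 0.0671 0.0744] 0.0854 [-0.037  0.032]
side 0.09 212 [0.0721 0.0821 0.0905] 0.0973 [-0.037  0.033]
side 0.105 207 [0.0905 0.0991 0.1081] 0.1128 [-0.037  0.032]
side 0.12 221 [0.1074 0.1166 0.1241] 0.1277 [-0.036  0.032]
top 0.075 20 [0.0614 0.0675 0.0725] 0.0843 [0.022 0.034]
top 0.09 27 [0.0736 0.0817 0.0926] 0.0969 [0.022 0.034]
top 0.105 26 [0.0898 0.0985 0.1084] 0.1118 [0.022 0.034]
top 0.12 21 [0.1076 0.114  0.1197] 0.1267 [0.022 0.034]
wrist 0.0 373 [0.0008 0.0087 0.0183] 0.0116 [-0.022  0.02 ]
wrist 0.03 1021 [0.0005 0.0047 0.0098] 0.0405 [-0.013  0.011]
wrist 0.045 1472 [0.0107 0.0185 0.027 ] 0.0522 [-0.012  0.01 ]
wrist 0.06 399 [0.0345 0.0424 0.0511] 0.0672 [-0.005  0.003]
wrist 0.075 1814 [0.0564 0.0655 0.0712] 0.0845 [-0.035  0.033]
wrist 0.09 1607 [0.0725 0.0801 0.0887] 0.0971 [-0.035  0.033]
wrist 0.105 1286 [0.0903 0.098  0.1062] 0.1125 [-0.035  0.033]
wrist 0.12 1484 [0.1081 0.1159 0.1236] 0.1274 [-0.035  0.033]
```

Blade slope measures about 40° from vertical with no roll. The view shows the turner slanted at (315,215) and the rest undisturbed. I'll add a few degrees with a light drag on the counter.

>>> jog_arm:
  increments:
    - [[0.02,0,0.05,0,1],[0.05,0,0.15,0,1],[0.08,0,0.27,0,1],[0.1,0,0.38,0,1],[0.1,0,0.46,0,1],[0.1,0,0.51,0,1],[0.1,0,0.535,0,1],[0.1,0,0.545,0,1],[0.1,0,0.545,0,1]]

```text
time: 22.8
position: [0.5415, -0.1738, 0.1161]
tool_rot: [0.0, 0.156, 0.988, -0.0]
ft_force: [-0.2, -0.4, -0.2]
finger_gap: 0.272
grasp_force: 30.0
```

```bash
cat > fw.py <<'E'
from h import *
s=state(); G=s["position"]+rot(s).apply([0,0,-.019]); Rm=rot(s).as_matrix()
for n in("side","wrist"):
    p=snapshot(n); q=(cloud(p).reshape(-1,3)-G)@Rm
    q=q[(abs(q[:,1])<.036)&(q[:,0]>.07)&(q[:,0]<.16)&(G[2]-q[:,2]>.008)]
    x,z,y=q[:,0],q[:,2],q[:,1]; k=np.ones(len(q),bool)
    k=abs(z-(x*1.05-.02))<.03
    for i in range(4):
        c=np.linalg.lstsq(np.c_[z,y,np.ones(len(z))][k],x[k],rcond=None)[0]; k=abs(x-np.c_[z,y,np.ones(len(z))]@c)<.004
    print(n,k.sum(),"tilt",np.degrees(np.arctan(c[0])).round(1),"roll",np.degrees(np.arctan(c[1])).round(1),"x@z0",c[2].round(4),"low z",(G[2]-np.percentile(z[k],99.5)).round(4),"edge x",np.percentile(x[k],99.5).round(4),"z span",np.ptp(z[k]).round(3))
print(s["time"],s["position"],s["ft_force"])
E
python3 fw.py
```

```text
side 622 tilt 40.1 roll -0.6 x@z0 0.0296 low z 0.0092 edge x 0.1341 z span 0.083
wrist 6171 tilt 40.2 roll 0.0 x@z0 0.0296 low z 0.011 edge x 0.1345 z span 0.081
22.8 [ 0.54146261 -0.17376515  0.11609635] [-0.18514381 -0.38652493 -0.16494195]
```

>>> jog_arm:
  increments:
    - [[0,0,0.015,0,1],[0,0,0.03,0,1],[-0.02,0,0.036,0,1],[-0.04,0,0.044,0,1],[-0.06,0,0.052,0,1],[-0.08,0,0.06,0,1],[-0.1,0,0.068,0,1],[-0.12,0,0.076,0,1],[-0.14,0,0.084,0,1],[-0.16,0,0.092,0,1],[-0.16,0,0.092,0,1]]

```text
time: 24.0
position: [0.5722, -0.1837, 0.0973]
tool_rot: [0.0, 0.156, 0.988, -0.0]
ft_force: [-0.8, 0.7, 1.1]
finger_gap: 0.272
grasp_force: 30.0
```

```bash
python3 fw.py
```

```text
side 535 tilt 44.0 roll -0.4 x@z0 0.0342 low z 0.0085 edge x 0.1408 z span 0.072
wrist 6593 tilt 44.0 roll -0.0 x@z0 0.0348 low z 0.0084 edge x 0.1396 z span 0.075
24.0 [ 0.57223563 -0.18366246  0.09726518] [-0.83554574  0.70975797  1.08422063]
```

44° now. Lift and carry over the pan.

>>> jog_arm:
  increments:
    - [[0,0,-0.03,0,1],[0,0,-0.1,0,1],[0,0,-0.2,0,1],[0,0,-0.32,0,1],[0,0,-0.44,0,1],[0,0,-0.53,0,1],[0,0.03,-0.58,0,1],[0,0.08,-0.59,0,1],[-0.01,0.16,-0.59,0,1],[-0.02,0.26,-0.59,0,1],[-0.03,0.36,-0.59,0,1],[-0.035,0.46,-0.59,0,1],[-0.04,0.56,-0.59,0,1],[-0.05,0.66,-0.59,0,1],[-0.06,0.76,-0.59,0,1],[-0.066,0.85,-0.59,0,1],[-0.066,0.92,-0.59,0,1],[-0.066,0.95,-0.59,0,1],[-0.066,0.96,-0.59,0,1],[-0.066,0.96,-0.59,0,1]]

```text
time: 26.1
position: [0.6433, -0.0056, 0.2155]
tool_rot: [-0.0, 0.157, 0.988, -0.0]
ft_force: [0.0, -0.3, 0.3]
finger_gap: 0.272
grasp_force: 30.0
```

```bash
sed -i 's/>.008)\]/>.085)]/' fw.py; python3 fw.py; python3 - <<'E'
from h import *
for n in("side","top"):
    p=snapshot(n);save(p,"e_"+n); C=cloud(p).reshape(-1,3)
    q=C[np.all((C>[.4,-.1,.067])&(C<[.64,.16,.08]),1)]
    d=np.hypot(*(q[:,:2]-[.535,.03]).T); q=q[(d>.07)&(d<.105)]
    c=np.linalg.lstsq(np.c_[2*q[:,:2],np.ones(len(q))],(q[:,:2]**2).sum(1),rcond=None)[0]
    print(n,len(q),c[:2],np.sqrt(c[2]+c[0]**2+c[1]**2))
E
```

```text
side 541 tilt 43.5 roll -0.6 x@z0 0.0337 low z 0.1182 edge x 0.1446 z span 0.081
wrist 7068 tilt 43.8 roll -0.0 x@z0 0.0338 low z 0.1198 edge x 0.1442 z span 0.082
26.1 [ 0.64334112 -0.00557013  0.21549956] [ 0.03751509 -0.25322905  0.31035071]
side 389 [0.53442336 0.02688701] 0.08740663455624427
top 63 [0.53688799 0.02799589] 0.08762941738605225
```

View pics/e_side.png

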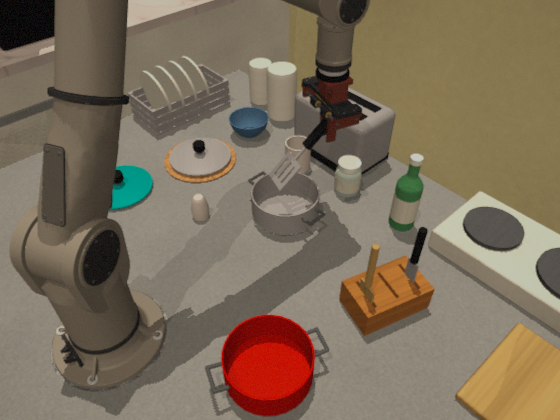

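The picture shows the slanted turner blade over the open pan at (285,175). Its lower edge is about 42 mm above the rim, so I'll lower it about 23 mm.

>>> jog_arm:
  increments:
    - [[-0.01,-0.01,0.02,0,1],[-0.01,-0.01,0.05,0,1],[-0.01,-0.01,0.08,0,1],[-0.01,-0.01,0.105,0,1],[-0.01,-0.01,0.115,0,1],[-0.01,-0.01,0.115,0,1],[-0.01,-0.01,0.115,0,1],[-0.01,-0.01,0.115,0,1]]

```text
time: 27.1
position: [0.645, -0.0075, 0.1927]
tool_rot: [0.0, 0.156, 0.988, 0.0]
ft_force: [0.0, 0.5, -0.5]
finger_gap: 0.274
grasp_force: 30.0
```

```bash
python3 fw.py; python3 -c "
from h import *
s=state();print(s['dq'].round(3),s['grasp_force'],s['finger_gap'])"
```

```text
side 520 tilt 43.5 roll 0.1 x@z0 0.034 low z 0.0952 edge x 0.1441 z span 0.079
wrist 7119 tilt 43.8 roll 0.0 x@z0 0.0339 low z 0.0969 edge x 0.1443 z span 0.082
27.1 [ 0.64496274 -0.00749088  0.1927119 ] [ 0.00679261  0.51843455 -0.49923234]
[ 0.    -0.    -0.001  0.     0.003  0.001  0.001] 29.999915063381195 0.27414075966182977
```

Stable: about 44° tilt, edge level, edge about 20 mm above the rim and the blade centred over the pan.

```bash
python3 -c "
from h import *
print(hand_in())"
```

```text
the job is handed in; nothing more can be done
None
```

I set the lid knob-up on the cork mat and handed the job in with the turner still gripped at about 44°, its edge level, centred over the open pan about 20 mm above the rim; nothing else looked moved in the camera pictures.

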